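Flip the hex key and tighten the pad press bolt

TASK

The clamp bolt of the blue pad press was run down with the long arm of the hex key, and the key still stands in it. Draw the key out, flip it, ease its short arm gently down to the bottom of the bolt's socket without jamming it, then use the long arm as a lever to turn the stiff bolt clockwise (seen from above) until it comes up against its stop. Feel for the stop and do not force the key past it, or it will slip round in the socket; then let go, leaving the key in the bolt and the loose things on the worktop undisturbed.

Things in the scene. Friction and masses are not known exactly. Their poses are not given: they have to be found in the camera images.
- key_grip (a point): L-shaped dark steel hex key, 14 mm across flats, 0.2 kg. Point on the long arm's centre line 45 mm from the elbow, near the balance point, a good place to hold. z: along the long arm, free end to elbow; -y: along the short arm, elbow to free end; x: square to the L. Both arms have flats facing +x and -x (grasp 14 mm). Starts with the long arm upright, bottomed in the bolt's socket
- key_long_tip (a point): centre of the end face of the key's long arm, 133 mm from the elbow (meeting point of the centre lines; 140 mm over all) and 88 mm from key_grip. Axes as for key_grip
- key_short_tip (a point): centre of the end face of the key's short arm, 49 mm from the elbow (56 mm over all): in key axes y = -49, z = +133 mm from key_long_tip. At the start the short arm is level and points to the right (world -y), turned 0 to 45 degrees away from the robot. Axes as for key_grip
- socket_mouth (a point): centre of the mouth of the hex socket in the clamp bolt's head, 77 mm above the worktop. Head: steel cylinder 31 mm across, 26 mm tall, on the blue clamp bar. Socket 14.5 mm across flats, 20 mm deep, countersunk 3 mm at 45 degrees. z up; x is square to a flat and turns with the bolt; at the start it lies along the key's x within the play
- socket_floor (a point): centre of the floor of the socket, 20 mm below its mouth, where the tip of a seated arm rests. Axes as for socket_mouth
- clamp_bolt (a joint): turn of the bolt in rad, clockwise from above; 0 to 0.04 at the start. Its hard stop lies somewhere within the next quarter turn and has to be felt. Plain friction: it takes about 0.32 N m to turn (3 N at 110 mm from the axis) and stays where left. The key has about 0.07 rad of play each way; against the stop it slips round in the socket from about 0.65 N m (6 N at 110 mm)
- pad_press: blue pad press with a stack of paper in it, fixed to the worktop. Origin at the centre of its underside; base plate 110 (x) x 230 (y) x 12 mm, clamp bar along y over the stack, top at 50 mm, nuts near its ends (y = +-99 mm) to 60 mm; the bolt stands at the middle of the bar
- sticky_yellow: pad of yellow sticky notes 50 x 50 x 24 mm, loose bystander behind the press; origin at its underside
- staple_box: small green and white box of staples 42 x 68 x 19 mm, loose bystander behind the press; origin at its underside
- eraser: pink eraser 20 x 44 x 12 mm, loose bystander behind the press; origin at its underside
There are look-alikes about, which are no part of the job. What is shaped like the part that bears key_grip but yellow is not meant.

How it is judged (in metres and radians):
On the way, in this order (a step that is already met when the one before it is completed fails the run):
1. the key has been drawn out of the bolt (distance between key_long_tip and socket_floor above 0.05 m), for 0.1 s.
2. the short arm is seated at the bottom of the socket, upright, before the bolt is tightened (distance between key_short_tip and socket_floor below 0.006 m and angle between key_short_tip's own y axis and vertical below 0.2 rad and value of joint clamp_bolt below 0.45 rad), for 0.2 s.
At the end, for the whole second after the job is handed in: the bolt is at its stop (0.70 rad or more), the key rests in it with the end of its short arm within 6 mm of the socket floor, the short arm upright within 0.2 rad and not twisted out of step with the socket (value of joint clamp_bolt above 0.7 rad and distance between key_short_tip and socket_floor below 0.006 m and angle between key_short_tip's own y axis and vertical below 0.2 rad and not (distance between key_short_tip and socket_floor below 0.01 m and angle between the x axis of key_short_tip and the x axis of socket_floor, either way round between 0.4 and 0.7 rad)); the robot touches nothing.
It fails at once if the short arm is jammed or pressed against the bolt with over 25 N while it is being entered (its end 5 to 25 mm above the socket floor) (horizontal distance between key_short_tip and socket_floor below 0.02 m and z of key_short_tip in the frame of socket_floor between 0.005 and 0.025 m and contact force between hex_key and clamp_bolt above 25 N).
It fails at once if the seated key is forced so hard that it slips round in the socket (0.4 rad or more out of step with the hexagon) (distance between key_short_tip and socket_floor below 0.01 m and angle between the x axis of key_short_tip and the x axis of socket_floor, either way round between 0.4 and 0.7 rad).
It fails at once if the pad of sticky notes is pushed away by more than 30 mm (distance of sticky_yellow from where it was at the start of the episode above 0.03 m).
It fails at once if the box of staples is pushed away by more than 30 mm (distance of staple_box from where it was at the start of the episode above 0.03 m).
It fails at once if the eraser is pushed away by more than 30 mm (distance of eraser from where it was at the start of the episode above 0.03 m).
It also fails if it takes over 72 s, if anything falls off the work surface, if the arm or the gripper's body presses on something with over 40 N, if the wrist force passes 120 N, or if a joint passes its speed limit or range.

ROBOT

A 7-joint arm with a two-finger parallel gripper is mounted at the origin on a cart in front of the work surface, level with it; the furniture and walls round the work are solid. World frame = base frame: x ahead of the robot, y to its left, z up, the work surface at z = 0. Lengths are in m, angles in degrees, forces in N, time in s.
With the tool pointing down it reaches from about 0.425 to 0.875 m from the base axis. Payload 4.7 kg.
Tool frame: the origin (TCP) lies at the very end of the fingers, on their centre line; the grasp point (between the pads) lies 19 mm behind it; z points along the fingers, y is the line along which they close (so a half turn about z gives the same grasp; the last joint's range is limited). The gripper opens to 87 mm and grips with 3 to 60 N. Pads are 19 mm wide; open, the fingers measure 117 mm over their backs; the gripper's body (75 mm by 190 mm) begins 51 mm behind the grasp point.
Start: joints at [77.183, 18.392, -4.016, 83.108, 1.295, 78.541, -3.26], TCP at [0.153, -0.632, 0.223] pointing down, gripper open.
Joint ranges: [-163.93, 163.93], [-17.29, 119.83], [-79.2, 71.16], [3.27, 140.29], [-89.18, 269.18], [5.43, 117.66], [-154.24, 154.24]. Speed limits (degrees/s): [147.25, 147.25, 180, 180, 180, 180, 180].

INTERFACE

Orientations are given as [roll, pitch, yaw] about the fixed x, y, z axes, in that order (R = Rz(yaw) Ry(pitch) Rx(roll)).
In Python, from cell import telemetry, cams, env gives the robot as it stands.
- The arm moves only by the tool arm_command, never from a script. Its argument "series" is text: rows parted by semicolons, each of 5 numbers parted by spaces: the shift along the tool's x, y, z in mm, then the turn about the tool's z in rad, then the closure in counts, from 0 (fully open) to 255 (shut). A call has 1 to 20 rows; each row shifts and turns the commanded pose from where the row before left it, along the tool's axes as they then stand; what a row does not reach is not made up. A row lasts 1/12 s, in which the tool goes at most 41.7 mm and 7.16 degrees, less where a joint would pass 70% of its speed; a pose out of reach is approached as far as the arm can. A call is refused whole if a number of a shift passes 41.7 or a number of a turn 0.125, either way. A call with a gripper value outside its range is refused whole. The fingers move at their own pace and stop on an object; "squeeze" is the grip in N (left out, the last holds). Time passes only in rows, so rows that do not move let the fingers close. It gives the time, the measured TCP pose, the force, the opening and the grip force at its end, in the units of the state.
- telemetry.get_obs(): the state, without advancing time (a new reading comes with each control period).
- cams.read_camera(name): name is "side" or "top" or "wrist"; returns the picture (420x560x3 uint8, blue, green, red); there is no depth.
- cams.calibration(name): a dict with "K" (3x3 intrinsics, pixels), "origin" and "rotation" of the camera in the world; the wrist camera has in their place "hand_eye" (4x4, takes a point from camera to tool coordinates, whose origin is the TCP and whose axes are the flange's). Camera axes: x right, y down, z forward; pixel columns grow to the right and rows downward; lengths in m; the calibration is good to about 2 mm. A picture is of the moment at which its call begins: read the wrist's pose just before it. calibration takes no time and is no camera call.
- env.sign_off(): hands the job in; it is judged then, once.
The state is a dict: "time_s": time; "qpos": joint angles; "joint_velocities": joint speeds; "effort": joint torques, N m; "tool_pos": TCP position; "tool_rot": TCP orientation; "force": force on the tool from outside, world axes, zero at the start; "wrist_torque": the same for the moment, N m; "grip_width": finger opening in m; "grasp_force": force on a finger pad.
Only numpy, scipy, OpenCV 4.12 (cv2) and the standard library are available. Lean on these libraries where they do the work, as an engineer would, in place of code of your own. Each camera call takes 0.05 s, during which the arm holds its last target. There are 200 camera calls.

## Working session

There is one attempt and no reset: what is moved stays moved. The work goes in short steps, Python scripts to look and compute and a tool call to move; the robot and the scene stay as the last step left them, time stands still between calls to the robot, and variables do not carry over. Pictures are saved under pics/ and viewed, at most 10 in all, crops included, and the job is handed in when it is done.

Besides the shell and the picture viewer there is one more tool, called after "Request:" as name(argument=value, ...) on one line, values as JSON. arm_command: Moves the arm, as the interface text tells. Its arguments: {"type":"object","properties":{"series":{"type":"string"},"squeeze":{"type":"number"}},"required":["series"]}

```bash
ls; mkdir -p pics
python3 - <<'E'
from cell import telemetry,cams,env
import cv2
o=telemetry.get_obs();print(o)
for n in("side","top"):
    cv2.imwrite(f"pics/{n}0.png",cams.read_camera(n)); c=cams.calibration(n);print(n,c)
print(cams.calibration("wrist"))
E
```

```text
pics
{'time_s': 0.0, 'qpos': array([77.1840534 , 18.43934835, -4.01527174, 83.17521055,  1.29439315,
       78.54198711, -3.26092906]), 'joint_velocities': array([-0.02244281,  0.02325319,  0.03716875,  0.01383194,  0.03108081,
       -0.01809909, -0.00151948]), 'effort': array([-4.02518690e-04, -4.91289425e+01, -4.03987085e-01, -3.12529314e+01,
       -6.37701340e-02,  4.37008368e-02,  1.78666255e-04]), 'tool_pos': array([ 0.15292261, -0.63117376,  0.22145552]), 'tool_rot': array([-1.79888665e+02,  5.33398925e-03,  1.36244116e+01]), 'force': array([-0.98934473,  0.44993498, -0.26295748]), 'wrist_torque': array([ 0.03089973, -0.0093644 , -0.06241638]), 'grasp_force': 0.0, 'grip_width': 0.08666540119753781}
side {'K': array([[391.75067047,   0.        , 285.77928975],
       [  0.        , 391.75067047, 213.04857082],
       [  0.        ,   0.        ,   1.        ]]), 'origin': array([ 0.26034555, -1.19649837,  0.53648095]), 'rotation': array([-112.28001574,   -0.91534628,  -20.04007786])}
top {'K': array([[420.22689063,   0.        , 275.58576853],
       [  0.        , 420.22689063, 211.90910998],
       [  0.        ,   0.        ,   1.        ]]), 'origin': array([ 0.49554615, -0.29452696,  1.21702227]), 'rotation': array([-1.74031611e+02, -1.06883330e-01, -9.02290518e+01])}
{'K': array([[344.29725491,   0.        , 276.45530626],
       [  0.        , 344.29725491, 205.5658604 ],
       [  0.        ,   0.        ,   1.        ]]), 'hand_eye': array([[ 6.28585318e-04, -9.52173372e-01, -3.05557645e-01,
         8.39276253e-02],
       [ 9.99999801e-01,  5.83697774e-04,  2.38265075e-04,
         6.04452265e-04],
       [-4.85163431e-05, -3.05557734e-01,  9.52173550e-01,
        -1.61736525e-01],
       [ 0.00000000e+00,  0.00000000e+00,  0.00000000e+00,
         1.00000000e+00]])}
```

View pics/side0.png

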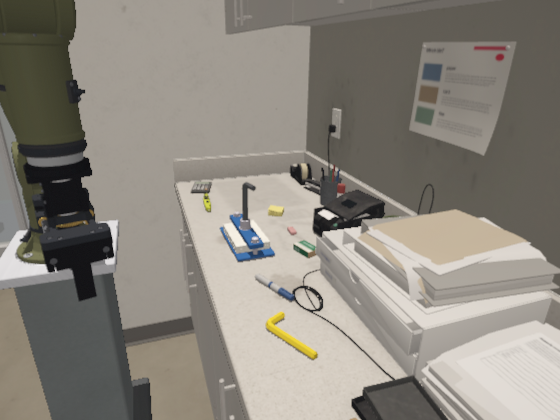

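View pics/top0.png

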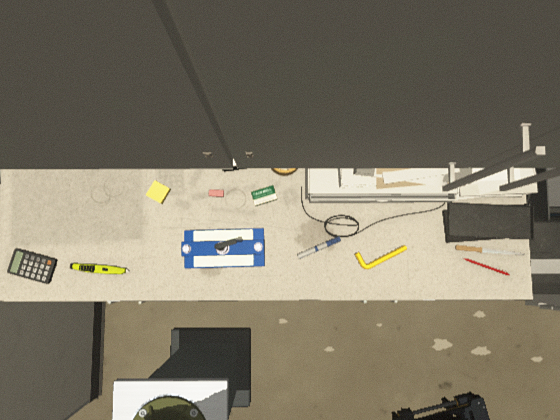

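The side view shows the dark key standing in the blue press (elbow about (247,186), bolt about (245,226)). In the top view the key is at about (222–241, 242–250). The look-alike is the yellow L at side (290,335) / top (380,258). I choose the dark one and check it in a close crop.

```bash
python3 - <<'E'
import cv2,numpy as np
a=cv2.imread("pics/side0.png")[170:262,200:300]; b=cv2.imread("pics/top0.png")[218:278,175:275]
a=cv2.resize(a,None,fx=4,fy=4,interpolation=cv2.INTER_CUBIC);b=cv2.resize(b,None,fx=4,fy=4,interpolation=cv2.INTER_CUBIC)
c=np.zeros((368,800,3),np.uint8);c[:,:400]=a;c[:240,400:]=b
cv2.imwrite("pics/crop0.png",c)
E
cat > h.py <<'E'
from cell import telemetry,cams,env
import numpy as np,cv2
from scipy.spatial.transform import Rotation as Ro
def pose():
    o=telemetry.get_obs();return np.array(o["tool_pos"]),Ro.from_euler("xyz",o["tool_rot"],degrees=True).as_matrix(),o
def cam(n):
    c=cams.calibration(n)
    if n=="wrist":
        p,R,_=pose();H=c["hand_eye"];return c["K"],p+R@H[:3,3],R@H[:3,:3]
    return c["K"],np.array(c["origin"]),Ro.from_euler("xyz",c["rotation"],degrees=True).as_matrix()
def ray(n,u,v,C=None):
    K,o,R=C or cam(n);d=R@np.linalg.solve(K,[u,v,1]);return o,d/np.linalg.norm(d)
def atz(n,u,v,z,C=None):
    o,d=ray(n,u,v,C);return o+d*(z-o[2])/d[2]
def proj(n,P,C=None):
    K,o,R=C or cam(n);q=K@(R.T@(np.array(P)-o));return q[:2]/q[2]
E
```

```text
(no output)
```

View pics/crop0.png

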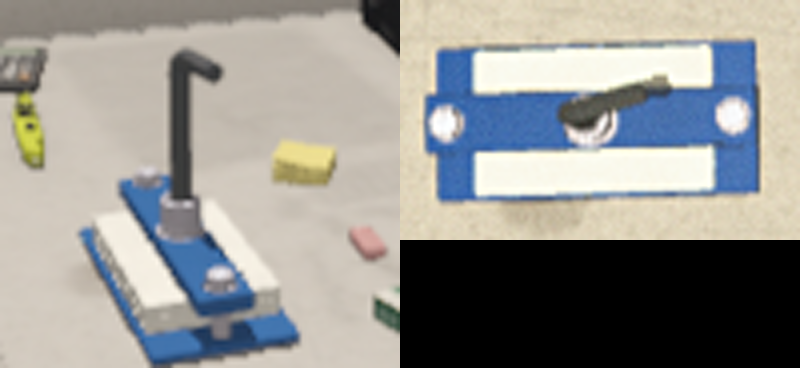

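Run:
```python
from h import *
n1=atz("top",186.5,248.75,.06);n2=atz("top",258.25,246.75,.06);print(n1,n2,(n1+n2)/2,np.linalg.norm(n1-n2))
print("mouth side",atz("side",245,220.5,.077))
b=(n1+n2)/2
# elbow body outline in the top view: left end of dark bar, tip
t=atz("top",175+267/4,218+84/4,.19);e=atz("top",175+575/4,218+113/4,.19)
print("tip",t,"elbow",e,np.degrees(np.arctan2(*(t-e)[[1,0]])),np.linalg.norm(t-e))
for z in(.057,.077,.19):print(z,proj("top",[b[0],b[1],z]),proj("side",[b[0],b[1],z]))
print("elbow side", proj("side",[b[0],b[1],.19]))
for a in(0,15,25,35,45):
  a=np.radians(a);P=[b[0]+.049*np.sin(a),b[1]-.049*np.cos(a),.19];print(np.degrees(a),proj("top",P),proj("side",P))
```

```text
[ 0.51585653 -0.05248075  0.06      ] [ 0.52054472 -0.24920963  0.06      ] [ 0.51820063 -0.15084519  0.06      ] 0.19678473480438521
mouth side [ 0.51733508 -0.16294814  0.077     ]
tip [ 0.53674884 -0.21403131  0.19      ] elbow [ 0.51836708 -0.40172394  0.19      ] 84.40655172715734 0.18859059426566394
0.057 [222.52483404 247.77048716] [244.41748534 225.0742481 ]
0.077 [221.60942452 247.62913146] [244.25564025 218.92609158]
0.19 [215.76890322 246.72724989] [243.30010317 182.62723583]
elbow side [243.30010317 182.62723583]
0.0 [235.89170308 246.64738288] [247.72304624 187.85620225]
14.999999999999998 [235.23726973 241.43377975] [252.01423715 187.23547029]
25.0 [234.05990032 238.14414191] [254.52383201 186.64260048]
35.0 [232.3302202  235.11961854] [256.65870013 185.93092859]
45.0 [230.10153951 232.45072562] [258.35562578 185.12552656]
```

Request:
arm_command(series="0 0 -5 -0.125 0;0 0 -5 -0.125 0;0 0 -5 -0.125 0;0 0 -5 -0.125 0;0 0 -5 -0.125 0;0 0 -5 -0.125 0;0 0 -5 -0.125 0;0 0 -5 -0.125 0;0 0 -5 -0.125 0;0 0 -5 -0.125 0;0 0 -5 -0.125 0;0 0 0 -0.125 0;0 0 0 -0.125 0;0 0 0 0 0")

```text
time_s: 1.27
tool_pos: [0.153, -0.6315, 0.2771]
tool_rot: [180.0, -0.0, 106.9]
force: [0.5, -0.1, -0.6]
grip_width: 0.0871
grasp_force: 0.0
```

Request:
arm_command(series="10 15 0 0 0;23 32 0 0 0;23 32 0 0 0;23 32 0 0 0;23 32 0 0 0;23 32 0 0 0;23 32 0 0 0;23 32 0 0 0;23 32 0 0 0;23 32 0 0 0;23 32 0 0 0;23 32 0 0 0;23 32 0 0 0;23 32 0 0 0;23 32 0 0 0;12 17 0 0 0;10 15 0 0 0;0 0 0 0 0;0 0 0 0 0")

```text
time_s: 2.85
tool_pos: [0.5253, -0.1494, 0.2772]
tool_rot: [-180.0, -0.0, 106.7]
force: [0.4, -0.5, -0.8]
grip_width: 0.0869
grasp_force: 0.0
```

Run:
```python
from h import *
p,R,o=pose();print(p,o["tool_rot"],o["qpos"])
im=cams.read_camera("wrist");cv2.imwrite("pics/w1.png",im)
b=[.518,-.152]
for z in(.05,.077,.19):print(z,proj("wrist",b+[z]))
```

```text
[ 0.52529201 -0.14935342  0.27716027] [-1.79962478e+02 -3.15891456e-02  1.06720895e+02] [ 52.77678765   7.5949135  -43.29457404  91.92162281   5.23207316
  82.61368737  25.77622488]
0.05 [271.30295682 171.07238376]
0.077 [270.91855811 176.35702899]
0.19 [268.49251172 209.70988391]
```

View pics/w1.png

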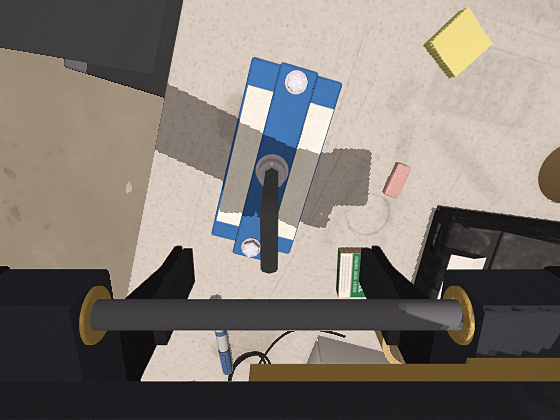

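The picture shows the dark key with its elbow near (270,207), the end of its short arm at about (269,268) and the bolt head at about (272,170). The short arm points along tool −x.

Run:
```python
from h import *
im=cv2.imread("pics/w1.png")
g=im.max(axis=2)
for v in range(172,276,6):
    r=g[v,250:292];d=np.where(r<75)[0]+250;print(v,d.min() if len(d) else None,d.max() if len(d) else None,len(d))
cv2.imwrite("pics/w1c.png",cv2.resize(im[140:285,205:340],None,fx=4,fy=4,interpolation=cv2.INTER_CUBIC))
for q in((269,268),(269.5,207)):print(q,atz("wrist",*q,.19))
print(atz("wrist",272,170,.077))
print(atz("wrist",296,82,.06),atz("wrist",251,247,.06))
```

```text
172 265 277 13
178 264 277 14
184 264 277 14
190 263 277 15
196 262 277 16
202 261 277 17
208 261 278 18
214 260 277 18
220 261 277 17
226 260 277 18
232 261 277 17
238 261 277 17
244 261 277 17
250 261 277 17
256 261 277 17
262 261 276 16
268 261 276 16
274 None None 0
(269, 268) [ 0.53224838 -0.19944907  0.19      ]
(269.5, 207) [ 0.51812624 -0.14969497  0.19      ]
[ 0.51715034 -0.14500553  0.077     ]
[ 0.515568   -0.05245862  0.06      ] [ 0.52035925 -0.24601761  0.06      ]
```

View pics/w1c.png

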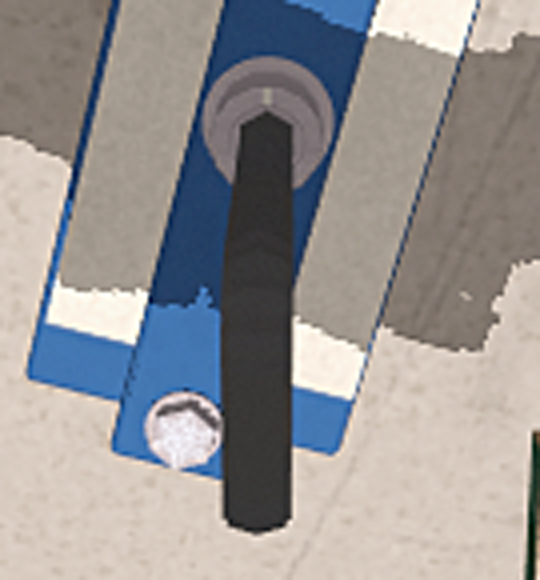

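The key is well aligned with the tool. I shift by (+1.5, −5) mm, descend and close.

Request:
arm_command(series="1.5 -5 0 0 0;0 0 20 0 0;0 0 30 0 0;0 0 30 0 0;0 0 25 0 0;0 0 15 0 0;0 0 10 0 0;0 0 8 0 0;0 0 5 0 0;0 0 0 0 0;0 0 0 0 0")

```text
time_s: 3.82
tool_pos: [0.5204, -0.1506, 0.1353]
tool_rot: [180.0, 0.0, 106.7]
force: [-0.1, 0.0, 0.7]
grip_width: 0.087
grasp_force: 0.0
```

Run:
```python
from h import *
p,R,o=pose();print(p,o["force"])
im=cams.read_camera("wrist");cv2.imwrite("pics/w2.png",im)
```

```text
[ 0.52039342 -0.15059501  0.13527277] [-0.06513757  0.02911808  0.73374296]
```

View pics/w2.png

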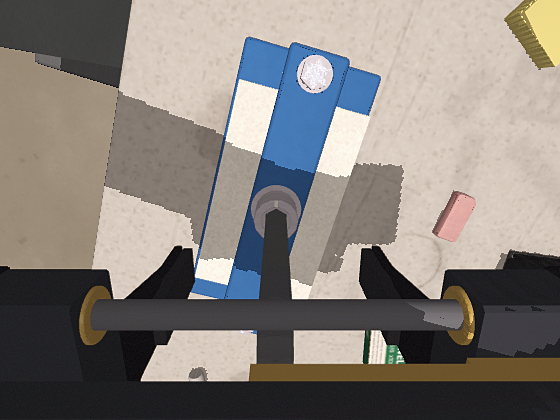

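The key is centred between the fingers (u≈277). I go 4 mm lower and grip.

Request:
arm_command(series="0 0 4 0 0;0 0 0 0 255;0 0 0 0 255;0 0 0 0 255;0 0 0 0 255;0 0 0 0 255;0 0 0 0 255;0 0 0 0 255;0 0 0 0 255;0 0 0 0 255;0 0 0 0 255", squeeze=25)

```text
time_s: 4.78
tool_pos: [0.52, -0.1502, 0.1305]
tool_rot: [-180.0, 0.0, 106.7]
force: [-0.4, -0.3, -0.2]
grip_width: 0.0284
grasp_force: 0.0
```

Request:
arm_command(series="0 0 0 0 255;0 0 0 0 255;0 0 0 0 255;0 0 0 0 255;0 0 0 0 255;0 0 0 0 255")

```text
time_s: 5.28
tool_pos: [0.5199, -0.1502, 0.1305]
tool_rot: [-180.0, 0.0, 106.7]
force: [-1.1, -0.2, 0.0]
grip_width: 0.0139
grasp_force: 25.0
```

Request:
arm_command(series="0 0 -2 0 255;0 0 -4 0 255;0 0 -4 0 255;0 0 -4 0 255;0 0 -3 0 255;0 0 0 0 255;0 0 0 0 255")

```text
time_s: 5.87
tool_pos: [0.5201, -0.1502, 0.1478]
tool_rot: [180.0, 0.0, 106.7]
force: [0.9, 0.8, -2.8]
grip_width: 0.0135
grasp_force: 25.0
```

Request:
arm_command(series="0 0 0 0 255;-4 0 0 0 255;-4 0 0.3 0 255;-4 0 0.5 0 255;-4 0 0.6 0 255;-4 0 0.9 0 255;-4 0 0.9 0 255;-4 0 1.2 0 255;-4 0 1.2 0 255;0 0 0 0 255", squeeze=6)

```text
time_s: 6.7
tool_pos: [0.5294, -0.182, 0.1415]
tool_rot: [180.0, 0.0, 106.7]
force: [0.3, 0.6, -1.5]
grip_width: 0.0137
grasp_force: 6.0
```

Run:
```python
from h import *
im=cams.read_camera("side");w=cams.read_camera("wrist")
c=np.zeros((420,800,3),np.uint8);c[:,:420]=cv2.resize(im[150:255,195:300],(420,420),interpolation=cv2.INTER_CUBIC)
c[:285,420:]=cv2.resize(w,(380,285),interpolation=cv2.INTER_AREA);cv2.imwrite("pics/a1.png",c);print(pose()[2]["force"])
```

```text
[-0.18777516 -0.14945813 -1.79110384]
```

View pics/a1.png

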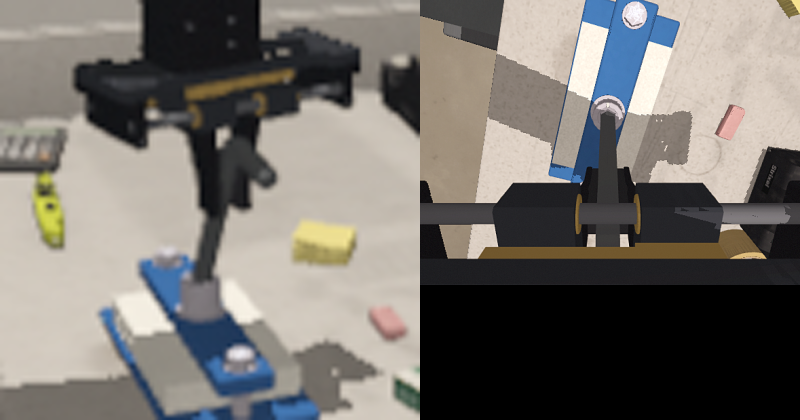

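The side view shows the key leaning, with its tip still in the bolt and swivelling in the pads. I carry on along the arc.

Request:
arm_command(series="-3.8 0 1.5 0 255;-3.7 0 1.6 0 255;-3.6 0 1.8 0 255;-3.6 0 2 0 255;-3.5 0 2.1 0 255;-3.4 0 2.3 0 255;-3.3 0 2.4 0 255;-3.2 0 2.5 0 255;-3.1 0 2.7 0 255;-2.9 0 2.8 0 255;-2.8 0 2.9 0 255;0 0 0 0 255")

```text
time_s: 7.8
tool_pos: [0.5396, -0.2169, 0.1165]
tool_rot: [-180.0, -0.0, 106.7]
force: [-0.3, -0.2, -1.7]
grip_width: 0.0137
grasp_force: 6.0
```

Request:
arm_command(series="-2.7 0 3.1 0 255;-2.5 0 3.2 0 255;-2.4 0 3.3 0 255;-2.3 0 3.4 0 255;-2.1 0 3.5 0 255;0 0 0 0 255;0 0 0 0 255")

```text
time_s: 8.38
tool_pos: [0.5431, -0.2277, 0.1004]
tool_rot: [-180.0, -0.0, 106.7]
force: [0.2, -0.2, -2.0]
grip_width: 0.0136
grasp_force: 6.0
```

Run:
```python
from h import *
im=cams.read_camera("side");w=cams.read_camera("wrist")
c=np.zeros((420,800,3),np.uint8);c[:,:420]=cv2.resize(im[150:255,195:300],(420,420),interpolation=cv2.INTER_CUBIC)
c[:285,420:]=cv2.resize(w,(380,285),interpolation=cv2.INTER_AREA);cv2.imwrite("pics/a2.png",c);print(pose()[2]["force"])
```

```text
[ 0.42575051 -0.01703694 -2.06346121]
```

View pics/a2.png

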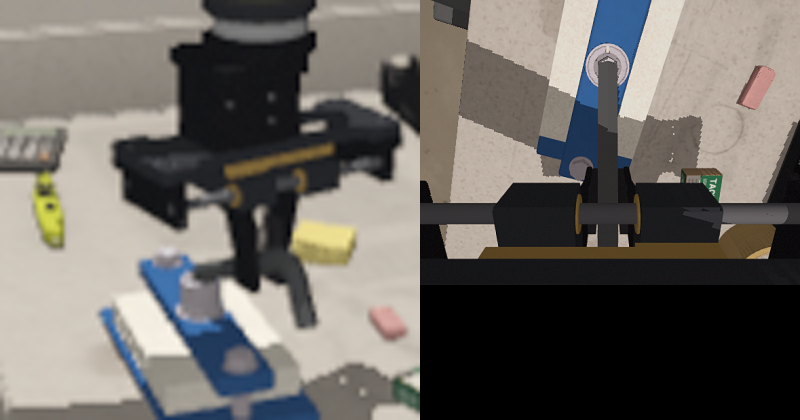

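The key has swivelled by about 60° and the tip still pivots in the bolt mouth. I continue until the arm's underside lies on the bolt-head rim, which is level at grip height 84 mm (TCP 65 mm).

Request:
arm_command(series="-1.7 0 3.1 0 255;-1.6 0 3.2 0 255;-1.6 0 3.7 0 255;-1.5 0 3.8 0 255;-1.2 0 3.8 0 255;-1.2 0 3.9 0 255;-0.9 0 4 0 255;-0.9 0 4 0 255;-0.5 0 2 0 255;-0.5 0 1.5 0 255;0 0 0 0 255;0 0 0 0 255")

```text
time_s: 9.48
tool_pos: [0.5466, -0.2389, 0.0678]
tool_rot: [-180.0, 0.0, 106.7]
force: [-1.2, 0.2, -2.7]
grip_width: 0.0139
grasp_force: 6.0
```

Request:
arm_command(series="0 0 1 0 255;0 0 1 0 255;0 0 0.7 0 255;0 0 0 0 255;0 0 0 0 255")

```text
time_s: 9.9
tool_pos: [0.5467, -0.239, 0.0652]
tool_rot: [180.0, 0.0, 106.7]
force: [-0.6, 0.3, -1.8]
grip_width: 0.0141
grasp_force: 6.0
```

Run:
```python
from h import *
p,R,o=pose();print(p,o["force"],o["wrist_torque"])
w=cams.read_camera("wrist");im=cams.read_camera("side")
cv2.imwrite("pics/w3raw.png",w);cv2.imwrite("pics/s3raw.png",im)
c=np.zeros((600,800,3),np.uint8);c[:420,:400]=cv2.resize(im[160:244,200:280],(400,420),interpolation=cv2.INTER_CUBIC)
c[:600,400:]=cv2.resize(w[0:300,180:380],(400,600),interpolation=cv2.INTER_CUBIC);cv2.imwrite("pics/a3.png",c)
```

```text
[ 0.546684   -0.23899791  0.06521565] [-0.58747053  0.3149559  -1.79448725] [-0.0202174  -0.09952976  0.04750544]
```

View pics/a3.png

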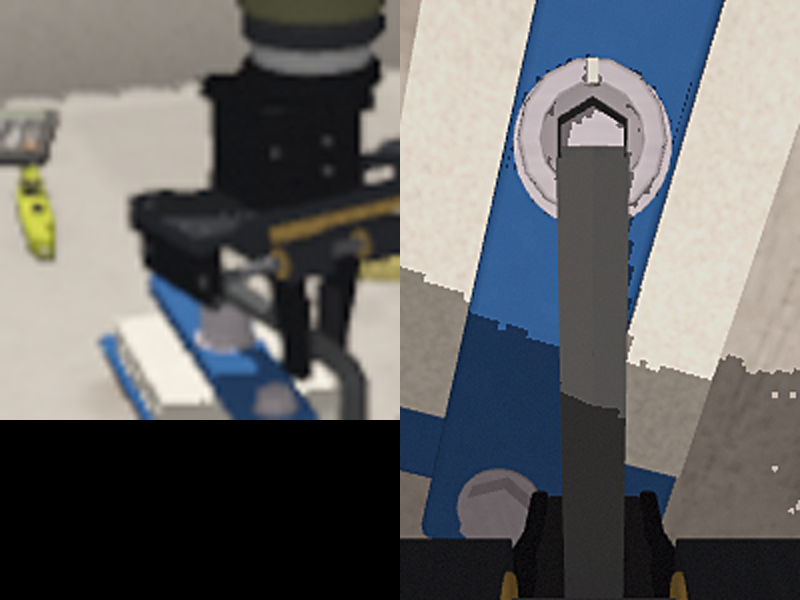

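The arm lies over the head with its tip at the middle of the hole (tip edge about (276,74) in wrist pixels, hex about (276,69)) and the flats line up with the socket. Next I get the socket position, tip position and tilt numerically.

Run:
```python
from h import *
w=cv2.imread("pics/w3raw.png");g=w.max(axis=2).astype(int)
C=cam("wrist");p,R,o=pose()
G=p-R@[0,0,.019]  # grip centre
h=-R[:,0]
# arm edges
meas=[]
for v in range(80,240,20):
    r=g[v-1:v+2].mean(0); d=np.abs(np.diff(r)); l=255+np.argmax(d[255:268]); rr=284+np.argmax(d[284:300]); 
    meas.append((v,l+.5,rr+.5))
print(meas)
for t in(-6,-3,0,3,6):
    a=np.radians(t) # + = tip up
    out=[]
    for s in np.linspace(.03,.09,40):
        c=G+(-h)*s*np.cos(a)+np.array([0,0,1])*s*np.sin(a)
        L=proj("wrist",c-R[:,1]*.007,C);Q=proj("wrist",c+R[:,1]*.007,C);out.append((L[1],L[0],Q[0]))
    out=np.array(out)[::-1];out=out[np.argsort(out[:,0])]
    print(t,[(v,round(float(np.interp(v,out[:,0],out[:,1])),1),round(float(np.interp(v,out[:,0],out[:,2])),1)) for v in(80,120,160,200)])
# head outer circle: bright/pink vs blue -> mask by low saturation
hsv=cv2.cvtColor(w,cv2.COLOR_BGR2HSV);m=((hsv[:,:,1]<70)&(hsv[:,:,2]>110)).astype(np.uint8)
n,lab,st,cen=cv2.connectedComponentsWithStats(m[20:115,230:322]);print(st)
print("centre from mask extents")
for v in(68,69,70):print(v,atz("wrist",276,v,.077,C))
e=proj("wrist",[.518,-.150,.077],C);print("exp",e)
for a in (0,180,90,270):
    q=np.array([.518,-.150,.077])+.0155*np.array([np.cos(np.radians(a+16.7)),np.sin(np.radians(a+16.7)),0]);print(a,proj("wrist",q,C))
print("G",G,"h",h,"tip exp",G-h*.093, proj("wrist",G-h*.093,C))
```

```text
[(80, np.float64(257.5), np.float64(294.5)), (100, np.float64(258.5), np.float64(293.5)), (120, np.float64(258.5), np.float64(295.5)), (140, np.float64(258.5), np.float64(294.5)), (160, np.float64(258.5), np.float64(295.5)), (180, np.float64(259.5), np.float64(292.5)), (200, np.float64(259.5), np.float64(292.5)), (220, np.float64(260.5), np.float64(292.5))]
-6 [(80, 261.2, 294.9), (120, 261.6, 294.5), (160, 261.9, 294.0), (200, 262.2, 293.6)]
-3 [(80, 260.7, 295.5), (120, 261.2, 295.0), (160, 261.6, 294.4), (200, 262.0, 293.8)]
0 [(80, 260.2, 296.1), (120, 260.7, 295.5), (160, 261.3, 294.8), (200, 261.8, 294.1)]
3 [(80, 259.7, 296.8), (120, 260.3, 296.0), (160, 260.9, 295.2), (200, 261.6, 294.4)]
6 [(80, 259.1, 297.5), (120, 259.8, 296.6), (160, 260.6, 295.6), (200, 261.3, 294.7)]
[[   0    0   92   95 4529]
 [   0    0   14   60  425]
 [   7    9   79   80 3061]
 [  31   33   31   20  417]
 [  60   42    1    1    1]
 [  78   51   14   44  307]]
centre from mask extents
68 [ 0.51866674 -0.14872693  0.077     ]
69 [ 0.51877552 -0.14908853  0.077     ]
70 [ 0.51888447 -0.14945072  0.077     ]
exp [273.52553168  70.71496385]
0 [311.67932435  70.76176366]
180 [235.36745338  70.66815878]
90 [273.46747923  28.38096695]
270 [273.57977616 110.27205259]
G [ 0.54667602 -0.2389208   0.08420294] h [ 2.87844679e-01 -9.57677074e-01  2.51507908e-04] tip exp [ 0.51990646 -0.14985683  0.08417955] [278.20781179  70.61725269]
```

Run:
```python
from h import *
C=cam("wrist");p,R,o=pose();h=-R[:,0]
S=atz("wrist",276.5,69,.077,C);T=atz("wrist",276,74,.0905,C);G=p
print([round(float(x@h),4) for x in(S,T,G)],[round(float(x@R[:,1]),4) for x in(S,T,G)])
w=cv2.imread("pics/w3raw.png");print(w[64:84,276].max(axis=1), w[64:84,270].max(axis=1))
```

```text
[0.2921, 0.2948, 0.3862] [0.4541, 0.4539, 0.4548]
[200 202 201 203 203 202 203 210 192  81  75  81  82  81  84  83  83  81
  81  82] [199 201 202 202 203 201 202 209 190  82  80  84  86  84  83  84  86  85
  85  84]
```

Request:
arm_command(series="0 0 0 0 255;0 0 -3 0 255;0 0 -8 0 255;0 0 -12 0 255;0 0 -12 0 255;0 0 -12 0 255;0 0 -8 0 255;0 0 -3 0 255;0 0 0 0 255", squeeze=25)

```text
time_s: 10.75
tool_pos: [0.5473, -0.2391, 0.1246]
tool_rot: [179.9, 0.1, 106.7]
force: [-0.3, 0.1, -2.2]
grip_width: 0.0137
grasp_force: 25.0
```

Request:
arm_command(series="5 0 0 0 255;10 0 0 0 255;15 0 0 0 255;20 0 0 0 255;20 0 0 0 255;20 0 0 0 255;20 0 0 0 255;15 0 0 0 255;7 0 0 0 255;3 0 0 0 255;0 0 5 0 255;0 0 5 0 255;0 0 3 0 255;0 0 0 0 255;0 0 0 0 255")

```text
time_s: 12.0
tool_pos: [0.5076, -0.1101, 0.1096]
tool_rot: [-180.0, -0.0, 106.7]
force: [0.9, -1.0, -1.6]
grip_width: 0.0135
grasp_force: 25.0
```

Run:
```python
from h import *
p,R,o=pose();print(p,o["force"],o["wrist_torque"])
h=-R[:,0];print("h",p@h,"lat",p@R[:,1])
im=cams.read_camera("side");w=cams.read_camera("wrist");cv2.imwrite("pics/s4raw.png",im);cv2.imwrite("pics/w4raw.png",w)
c=np.zeros((560,800,3),np.uint8);c[:560,:480]=cv2.resize(im[175:245,215:275],(480,560),interpolation=cv2.INTER_CUBIC)
c[:420,480:]=cv2.resize(w,(560,420))[:, 120:440];cv2.imwrite("pics/a4.png",c)
S=np.array([*(h*.2921+R[:,1]*.4541)[:2],.077]);print("S",S)
for q in(S,S+[0,0,.002],S+[0,0,.051]):print(proj("side",q))
```

```text
[ 0.50755195 -0.11012816  0.10955234] [ 0.91442969 -0.95729459 -1.64786835] [-0.01967443 -0.1801519  -0.06839115]
h 0.25095191559896357 lat 0.4545828341389951
S [ 0.51879062 -0.14961684  0.077     ]
[244.34519343 218.74760046]
[244.32896878 218.12892921]
[243.92475977 202.71581093]
```

View pics/a4.png

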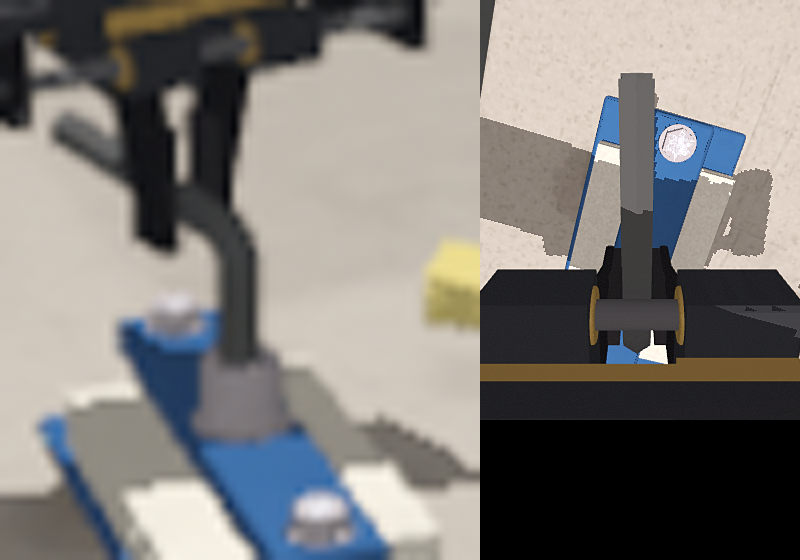

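The side crop shows the short arm upright over the bolt mouth (arm u≈245, head u≈245), with the long arm level to the left. I lower it gently with a soft grip.

Request:
arm_command(series="0 0 0 0 255;0 0 1 0 255;0 0 1 0 255;0 0 1 0 255;0 0 1 0 255;0 0 1 0 255;0 0 0 0 255", squeeze=6)

```text
time_s: 12.68
tool_pos: [0.5077, -0.1095, 0.105]
tool_rot: [-180.0, 0.0, 106.7]
force: [-0.0, 0.2, -1.6]
grip_width: 0.0139
grasp_force: 6.0
```

Request:
arm_command(series="0 0 1 0 255;0 0 1 0 255;0 0 1 0 255;0 0 0 0 255;0 0 0 0 255")

```text
time_s: 13.1
tool_pos: [0.5077, -0.1096, 0.102]
tool_rot: [-180.0, 0.0, 106.7]
force: [0.8, -0.4, -2.7]
grip_width: 0.014
grasp_force: 6.0
```

Request:
arm_command(series="0 0 1 0 255;0 0 1 0 255;0 0 1 0 255;0 0 0 0 255;0 0 0 0 255")

```text
time_s: 13.52
tool_pos: [0.5077, -0.1096, 0.099]
tool_rot: [-180.0, 0.0, 106.7]
force: [0.7, -0.9, -1.7]
grip_width: 0.014
grasp_force: 6.0
```

Request:
arm_command(series="0 0 1 0 255;0 0 1 0 255;0 0 1 0 255;0 0 1 0 255;0 0 0 0 255;0 0 0 0 255")

```text
time_s: 14.02
tool_pos: [0.5077, -0.1096, 0.095]
tool_rot: [-180.0, 0.0, 106.7]
force: [-0.5, 0.1, -3.1]
grip_width: 0.0138
grasp_force: 6.0
```

Request:
arm_command(series="0 0 1 0 255;0 0 1 0 255;0 0 1 0 255;0 0 1 0 255;0 0 0 0 255;0 0 0 0 255")

```text
time_s: 14.52
tool_pos: [0.5077, -0.1096, 0.091]
tool_rot: [-180.0, -0.0, 106.7]
force: [-0.2, -1.8, -2.4]
grip_width: 0.0137
grasp_force: 6.0
```

Request:
arm_command(series="0 0 1 0 255;0 0 1 0 255;0 0 1 0 255;0 0 0 0 255;0 0 0 0 255")

```text
time_s: 14.93
tool_pos: [0.5078, -0.1087, 0.0883]
tool_rot: [180.0, -0.0, 106.8]
force: [-0.8, 2.5, 1.0]
grip_width: 0.014
grasp_force: 6.0
```

Contact at the floor (nominal tip height 58 mm against 57). I let go slightly so the key settles, then straddle the arm farther out.

Request:
arm_command(series="0 0 0.5 0 255;0 0 0 0 200;0 0 0 0 190;0 0 0 0 180;0 0 0 0 175;0 0 0 0 175;0 0 0 0 175;0 0 0 0 175;0 0 0 0 175")

```text
time_s: 15.68
tool_pos: [0.5078, -0.1096, 0.0876]
tool_rot: [-180.0, 0.0, 106.7]
force: [-0.7, -0.7, 0.4]
grip_width: 0.0273
grasp_force: 0.0
```

Run:
```python
from h import *
p,R,o=pose();print(p,o["force"],o["grip_width"])
w=cams.read_camera("wrist");cv2.imwrite("pics/w5raw.png",w);C=cam("wrist")
g=w.max(axis=2).astype(int)
w4=cv2.imread("pics/w4raw.png").max(axis=2).astype(int)
for n,im in(("before",w4),("now",g)):
  print(n,"col",np.where(np.abs(np.diff(im[:200,276]))>35)[0])
  for v in(90,110,130,170):print(v,np.where(np.abs(np.diff(im[v,235:320]))>30)[0]+235)
# key tip expected: level, seated: tip point at elbow + long arm
h=-R[:,0];S=h*.2921+R[:,1]*.4541
for t in(-3,0,3):
  a=np.radians(t);q=S-h*.133*np.cos(a);q[2]=.106+.133*np.sin(a)+.008
  print(t,proj("wrist",q,C),proj("side",q))
```

```text
[ 0.5077895  -0.10960278  0.08761715] [-0.74215527 -0.73080053  0.38624863] 0.02727972620348885
before col [72]
90 [257 258 293 294]
110 [241 258 301 304]
130 [236 237 258 297 303 304 306 307 309 311 312 313 315 317]
170 [259 293]
now col [66 67]
90 [264 298]
110 [238 263 264 298 301]
130 [263 264 297 307 308 313]
170 [249 263 298]
-3 [276.59833024  73.83958949] [222.50427615 196.6041262 ]
0 [276.6076801   72.20148161] [222.37818599 194.53520411]
3 [276.61725     71.50338508] [222.30641757 192.48932221]
```

Request:
arm_command(series="10 0.5 0 0 175;15 0 0 0 175;15 0 0 0 175;15 0 0 0 175;9 0 0 0 175;0 0 0 0 175;0 0 0 0 175")

```text
time_s: 16.32
tool_pos: [0.4898, -0.0475, 0.0878]
tool_rot: [180.0, 0.1, 106.8]
force: [0.5, -0.7, -0.6]
grip_width: 0.0274
grasp_force: 0.0
```

Request:
arm_command(series="0 2 0 0.02 175;0 2 0 0.02 175;0 2 0 0.02 175;0 2 0 0.02 175;0 0 0 0 175;0 0 0 0 175")

```text
time_s: 16.82
tool_pos: [0.4976, -0.0462, 0.0875]
tool_rot: [-180.0, -0.0, 102.1]
force: [0.8, -0.2, 0.6]
grip_width: 0.0275
grasp_force: 0.1
```

Request:
arm_command(series="0 2 0 0.02 175;0 2 0 0.02 175;0 2 0 0.02 175;0 2 0 0.02 175;0 2 0 0.02 175;0 2 0 0.02 175")

```text
time_s: 17.32
tool_pos: [0.5089, -0.0444, 0.0874]
tool_rot: [-179.9, 0.0, 95.1]
force: [-2.3, -0.6, 0.6]
grip_width: 0.0273
grasp_force: 1.4
```

Request:
arm_command(series="0 2.1 0 0.02 175;0 2.1 0 0.02 175;0 2.1 0 0.02 175;0 2.1 0 0.02 175;0 2.1 0 0.02 175;0 2.1 0 0.02 175;0 2.1 0 0.02 175;0 2.1 0 0.02 175;0 2.1 0 0.02 175;0 2.1 0 0.02 175")

```text
time_s: 18.15
tool_pos: [0.5305, -0.044, 0.0876]
tool_rot: [-180.0, 0.0, 83.7]
force: [-2.5, -2.3, 0.3]
grip_width: 0.0272
grasp_force: 1.4
```

Request:
arm_command(series="0 2.1 0 0.02 175;0 2.1 0 0.02 175;0 2.1 0 0.02 175;0 2.1 0 0.02 175;0 2.1 0 0.02 175;0 2.1 0 0.02 175;0 2.1 0 0.02 175;0 2.1 0 0.02 175")

```text
time_s: 18.82
tool_pos: [0.547, -0.047, 0.0876]
tool_rot: [-180.0, 0.0, 74.5]
force: [-2.7, -0.9, 0.8]
grip_width: 0.0276
grasp_force: 1.4
```

Run:
```python
from h import *
S=np.array([.5188,-.1496]);p,R,o=pose();d=p[:2]-S
print(p,np.linalg.norm(d),np.degrees(np.arctan2(d[1],d[0])),o["tool_rot"],o["force"]@R[:,1],o["force"],o["wrist_torque"],o["grasp_force"])
w=cams.read_camera("wrist");g=w.max(axis=2).astype(int)
for v in(60,80,100,120,150,180,200,220):
    r=g[v,200:360];print(v,np.where(np.abs(np.diff(r))>25)[0]+200)
cv2.imwrite("pics/w6raw.png",w)
```

```text
[ 0.54700558 -0.04695405  0.08759025] 0.10645067318834696 74.63519283965171 [-1.79990045e+02  2.22396706e-03  7.45383188e+01] -2.318656485152719 [-2.66821665 -0.9494938   0.77477859] [-0.4010816   0.59753214  0.08734804] 1.3504108395156322
60 []
80 []
100 []
120 []
150 [316 317]
180 []
200 [256 307]
220 [245 274 313]
```

Request:
arm_command(series="0 2.1 0 0.02 175;0 2.1 0 0.02 175;0 2.1 0 0.02 175;0 2.1 0 0.02 175;0 2.1 0 0.02 175")

```text
time_s: 19.28
tool_pos: [0.5571, -0.0501, 0.0876]
tool_rot: [-180.0, -0.0, 68.8]
force: [-2.5, -1.0, -0.5]
grip_width: 0.0272
grasp_force: 1.4
```

Request:
arm_command(series="0 2.1 0 0.02 175;0 2.1 0 0.02 175;0 2.1 0 0.02 175;0 2.1 0 0.02 175")

```text
time_s: 19.62
tool_pos: [0.5648, -0.0535, 0.0876]
tool_rot: [-180.0, 0.0, 64.2]
force: [-3.8, -0.9, -0.4]
grip_width: 0.0273
grasp_force: 1.4
```

Request:
arm_command(series="0 2.1 0 0.02 175;0 2.1 0 0.02 175;0 2.1 0 0.02 175;0 0 0 0 175")

```text
time_s: 19.95
tool_pos: [0.5707, -0.0565, 0.0877]
tool_rot: [180.0, -0.0, 60.8]
force: [-2.8, -1.2, -0.1]
grip_width: 0.0272
grasp_force: 1.2
```

Request:
arm_command(series="0 2.1 0 0.02 175;0 2.1 0 0.02 175;0 2.1 0 0.02 175;0 0 0 0 175")

```text
time_s: 20.28
tool_pos: [0.5762, -0.0596, 0.0877]
tool_rot: [180.0, -0.0, 57.4]
force: [-3.0, -1.1, 0.4]
grip_width: 0.0274
grasp_force: 1.2
```

Request:
arm_command(series="0 2.1 0 0.02 175;0 2.1 0 0.02 175;0 2.1 0 0.02 175;0 0 0 0 175")

```text
time_s: 20.62
tool_pos: [0.5814, -0.0631, 0.0877]
tool_rot: [180.0, -0.0, 53.9]
force: [-2.2, 0.3, 0.2]
grip_width: 0.0275
grasp_force: 1.2
```

Request:
arm_command(series="0 2.1 0 0.02 175;0 2.1 0 0.02 175;0 2.1 0 0.02 175;0 0 0 0 175")

```text
time_s: 20.95
tool_pos: [0.5861, -0.0667, 0.0876]
tool_rot: [-180.0, -0.0, 50.5]
force: [-4.0, 0.2, 1.0]
grip_width: 0.0271
grasp_force: 1.8
```

Request:
arm_command(series="0 0 0 0 175;0 0 0 0 175")

```text
time_s: 21.12
tool_pos: [0.5859, -0.0666, 0.0876]
tool_rot: [-180.0, 0.0, 50.6]
force: [-3.3, -0.0, 0.8]
grip_width: 0.0276
grasp_force: 1.7
```

Request:
arm_command(series="0 0.7 0 0.006 175;0 0 0 0 175;0 0 0 0 175")

```text
time_s: 21.37
tool_pos: [0.5863, -0.067, 0.0876]
tool_rot: [-180.0, 0.0, 50.2]
force: [-4.0, 1.9, 0.4]
grip_width: 0.0273
grasp_force: 2.0
```

The force now climbs with displacement (2.0 against a steady 1.2–1.4), so the bolt is at its stop. I back off, open and lift clear.

Request:
arm_command(series="0 -2 0 0 175;0 -2.5 0 0 175;0 -1.5 0 0 150;0 0 0 0 130;0 0 0 0 110;0 0 0 0 110;0 0 0 0 110;0 0 -3 0 110;0 0 -10 0 110;0 0 -20 0 110;0 0 -25 0 110;0 0 -25 0 110;0 0 -20 0 110;0 0 -10 0 110;0 0 0 0 110;0 0 0 0 110")

```text
time_s: 22.7
tool_pos: [0.5819, -0.0634, 0.2007]
tool_rot: [180.0, -0.0, 50.2]
force: [-0.5, 0.1, -0.9]
grip_width: 0.0497
grasp_force: 0.0
```

Run:
```python
from h import *
p,R,o=pose();print(p,o["tool_rot"],o["force"],o["grip_width"])
side=cams.read_camera("side");w=cams.read_camera("wrist");top=cams.read_camera("top")
for n,i in(("s",side),("w",w),("t",top)):cv2.imwrite(f"pics/{n}7raw.png",i)
C=cam("wrist");S=np.array([.5188,-.1496,0])
def lb(im,thr=80):
    m=((im.max(axis=2)<thr)).astype(np.uint8);return m
# dark key in the wrist picture: outline of the component around the expected arm midpoint
mid=S+[.07*np.cos(np.radians(52)),.07*np.sin(np.radians(52)),.114]
print("mid px",proj("wrist",mid,C))
for a in(46,50,54,58):
    d=np.array([np.cos(np.radians(a)),np.sin(np.radians(a)),0]);q=S+d*.133+[0,0,.110];print(a,"tip px w",proj("wrist",q,C),"side",proj("side",q))
u,v=proj("wrist",mid,C).astype(int);print(w[v,u])
m=lb(w,110);n,l,st,_=cv2.connectedComponentsWithStats(m[:250]);k=l[v,u];print(k,st[k])
if k:
    ys,xs=np.where(l==k)
    for r in range(ys.min(),ys.max()+1,8):
        s=xs[ys==r];print(r,s.min(),s.max(),end=" | ")
```

```text
[ 0.58191307 -0.06344363  0.20074213] [ 1.79960196e+02 -6.04232231e-04  5.02329026e+01] [-0.48057244  0.06908362 -0.9359507 ] 0.04971663610212688
mid px [283.08916552 254.32181314]
46 tip px w [299.66201943 175.4226867 ] side [264.50608853 194.83039028]
50 tip px w [287.1912301  174.93224696] side [261.90143532 194.43014161]
54 tip px w [274.7086007 175.2949099] side [259.22982639 194.09356541]
58 tip px w [262.30389837 176.50701351] side [256.50105747 193.82145564]
[60 61 60]Traceback (most recent call last):
  File "<stdin>", line 14, in <module>
IndexError: index 254 is out of bounds for axis 0 with size 250
```

Run:
```python
import cv2,numpy as np
from h import *
w=cv2.imread("pics/w7raw.png");g=w.max(axis=2).astype(int);C=cam("wrist")
P=[]
for v in range(160,262,6):
    x=np.where(g[v,235:330]<110)[0]+235;print(v,(x.min(),x.max(),len(x)) if len(x) else None,end=" | ")
    if len(x)>10 and v>180:P.append((v,(x.min()+x.max())/2))
P=np.array(P);A=atz("wrist",P[0,1],P[0,0],.106,C);B=atz("wrist",P[-1,1],P[-1,0],.106,C)
print("\narm angle",np.degrees(np.arctan2(*(A-B)[[1,0]])))
```

```text
160 None | 166 (np.int64(246), np.int64(253), 8) | 172 (np.int64(239), np.int64(278), 39) | 178 (np.int64(235), np.int64(278), 43) | 184 (np.int64(235), np.int64(279), 45) | 190 (np.int64(235), np.int64(280), 46) | 196 (np.int64(235), np.int64(281), 44) | 202 (np.int64(235), np.int64(286), 39) | 208 (np.int64(235), np.int64(291), 35) | 214 (np.int64(235), np.int64(297), 36) | 220 (np.int64(235), np.int64(302), 39) | 226 (np.int64(235), np.int64(308), 47) | 232 (np.int64(235), np.int64(313), 47) | 238 (np.int64(235), np.int64(319), 52) | 244 (np.int64(235), np.int64(324), 53) | 250 (np.int64(235), np.int64(329), 57) | 256 (np.int64(235), np.int64(329), 57) | 
arm angle 68.00929209014203
```

Run:
```python
from h import *
s=cv2.imread("pics/s7raw.png").max(axis=2).astype(int);C=cam("wrist")
S=np.array([.5188,-.1496,0]);d=np.array([np.cos(np.radians(56)),np.sin(np.radians(56)),0])
for dz in(0,.01,.02):
    print(dz,"elbow side",proj("side",S+[0,0,.106+dz]),"mid",proj("side",S+d*.07+[0,0,.106+dz]),"tip side",proj("side",S+d*.133+[0,0,.106+dz]),"tip w",proj("wrist",S+d*.133+[0,0,.110+dz],C))
for u in range(236,268,3):print(u,s[180:226:2,u])
print("s0 ref head"); s0=cv2.imread("pics/side0.png").max(axis=2).astype(int);print(s0[180:236:2,245])
w=cv2.imread("pics/w7raw.png").max(axis=2).astype(int)
for u in(262,266,270,274):print(u,w[156:190:2,u])
```

```text
0 elbow side [244.1095177  209.69495495] mid [251.69752447 201.66138403] tip side [257.88553958 195.11001163] tip w [268.49092784 175.79532657]
0.01 elbow side [244.02663049 206.53411963] mid [251.64263751 198.63943162] tip side [257.85156638 192.20330884] tip w [268.15235717 178.93199041]
0.02 elbow side [243.94319538 203.35239008] mid [251.5874066  195.59854261] tip side [257.81738981 189.27920656] tip w [267.78660844 182.32044345]
236 [196 194 195 193 195 194 194 195 196 195 194 195 194 195 197 193 131 127
 118  91  91  92  92]
239 [195 194 193 193 196 194 193 194 195 195 194 194 194 196 196 194 170 114
 105  91  94  95  92]
242 [195 193 192 194 195 193 193 194 194 194 195 196 197 199 195 179 160  92
  74 107 182 124 127]
245 [196 194 193 194 193 193 193 193 196 195 196 197 196 143  97  89  78  73
  62  61 142 126 126]
248 [194 194 193 194 193 195 193 194 194 196 196 196 111  96  74 123 183 191
 193 169 166 119 118]
251 [194 193 192 193 193 194 194 195 194 194 180  75  53  56 161 196 201 208
 210 207 176 145 143]
254 [193 194 193 193 193 193 194 196 193 167  54  54  92 190 196 199 204 209
 210 209 204 162 146]
257 [194 193 194 194 194 194 195 195 132  54  53 147 196 197 196 198 207 209
 208 210 209 181 121]
260 [193 194 194 194 195 194 195 194 162  86 170 193 196 197 194 202 209 208
 209 210 211 180 114]
263 [193 193 193 194 194 195 195 194 194 194 190 190 194 194 195 204 211 208
 209 208 210 208 114]
266 [193 193 194 195 195 195 193 194 193 192 193 193 195 197 197 206 209 209
 207 209 209 207 114]
s0 ref head
[196 145  70  58  60  61  61  61  61  61  61  60  61  61  61  61  61  61
  61  61 136 128 127 125 129 165 171 171]
262 [137 138 134 131 127 134 147  41  52  60  60  61  61  64  63  63  64]
266 [134 132 139 138 135 130 143  44  60  59  60  59  61  62  59  60  60]
270 [134 133 137 129 132 137 103  48  59  59  61  61  60  61  61  61  60]
274 [139 141 139 137 132 137  99  54  63  61  61  62  60  62  61  60  61]
```

```bash
python3 -c "
from cell import env
print(env.sign_off())"
```

```text
the job is handed in; nothing more can be done
None
```

I handed the job in: the short arm is seated in the bolt, the bolt is turned an estimated 0.85–0.9 rad to a stop I felt, and the gripper is clear; sign-off returned no verdict.

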